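# Draw up the loose cam lock of the stall's display shelf

### The job

One of the two shelf corners on the paint table is not tight yet: its end board still stands off the rail, with the bolt showing in the gap. Take the flat-blade screwdriver out of its block, seat it in that corner's cam disc and turn the disc clockwise until the cam, not your push on the board, has drawn the board home against the rail, then let go and leave the screwdriver standing in the disc. Leave the cam of the corner that is already tight as it is.

Things in the scene. Friction and masses are not known exactly. Their poses are not given: they have to be found in the camera images.
- driver: Screwdriver, 110 mm tall, upright in a wooden block. Origin: middle of blade's lower edge, 20 mm above the table; z up, x along blade width. Blade 24 x 4 mm, 16 long; round guard, 36 across, z 16-20, rests on the block (lift 20 mm to clear); flat-sided handle z 48-110, 30 (x) x 22 mm (y): grip across y at z 80. The twin block holds an awl: pear-shaped handle, no guard.
- cam_slot (a point): Centre of top face of the loose corner's cam disc: metal, 52 mm across, flush in a fixed wooden rail 46 mm high. z up; x along its slot (either way), turns with it. Slot 10 x 31 mm, 18 deep, flared to 22 x 43 at the top. Seated: guard on disc, driver origin 16 mm below this point. Blade play 0.25 rad each way, then disc turns 1.1 rad clockwise from above to a stop, about 0.15 N m, and stays.
- side (a joint): How far the loose corner's end board (90 wide, 70 mm high, 72 mm from the disc's axis, robot side) is drawn in (m): 0 at the start, 12 mm gap; 0.012 = tight on the rail. The disc drives it evenly: 0.010 at 0.92 rad of disc turn. Turn the disc for this; do not push the board.
- tight_cam (a joint): Cam disc of the other corner, which looks the same but is already tight (board touches rail, bolt head out of sight, slot turned) (rad): 0 as found, negative when loosened (anticlockwise).
Things that resemble listed ones, but are neither listed nor needed, are in the scene too. Leave any yellow look-alike of the driver alone.

How it is judged:
On the way, in this order (a step that is already met when the one before it is completed fails the run):
1. the screwdriver's blade is seated in the loose corner's cam disc (horizontal distance between driver and cam_slot below 0.01 m and z of driver in the frame of cam_slot below -0.008 m), for 0.2 s.
2. with the blade in the disc, the end board is drawn home (all of step 1 and value of joint side above 0.01 m), for 0.2 s.
At the end, for the whole second after the job is handed in: The loose corner's end board is drawn in to within 2 mm of tight (joint side over 0.010), and the screwdriver stands released and at rest in that corner's cam disc: blade's lower edge within 10 mm of the disc's axis and more than 8 mm below its top, leaning less than 0.3 rad (all of step 2 and angle between driver's own z axis and vertical below 0.3 rad and linear speed of driver below 0.03 m/s); the robot touches nothing.
It fails at once if the end board is pushed by the robot with more than 5 N (contact force between side and the fingers above 5 N or contact force between side and the arm above 5 N).
It fails at once if the cam of the tight corner is loosened by more than 0.2 rad (value of joint tight_cam below -0.2 rad).
It also fails if it takes over 42 s, if anything falls off the work surface, if the arm or the gripper's body presses on something with over 40 N, if the wrist force passes 120 N, or if a joint passes its speed limit or range.

### The arm

A 6-joint arm with a two-finger parallel gripper is mounted at the origin on the work surface. World frame = base frame: x ahead of the robot, y to its left, z up, the work surface at z = 0. Lengths are in m, angles in rad, forces in N, time in s.
With the tool pointing down it reaches from about 0.35 to 0.875 m from the base axis. Payload 4.2 kg.
Tool frame: the origin (TCP) lies at the very end of the fingers, on their centre line; the grasp point (between the pads) lies robot.grasp_offset behind it (robot.grasp_offset is the distance from the TCP to the grasp point, in m); z points along the fingers, y is the line along which they close (so a half turn about z gives the same grasp; the last joint's range is limited). The gripper opens to 85 mm and grips with 20 to 120 N. Pads are 22 mm wide; open, the fingers measure 114 mm over their backs; the gripper's body (76 mm by 85 mm) begins 54 mm behind the grasp point. The pads swing forward as they close: fully open they stand 13 mm farther back than shut.
Start: joints at [1.528, 0.385, 0.008, 0, -1.194, -0.259], TCP at [0.186, 0.597, 0.231] pointing down, gripper open.
Joint ranges: [-3.14, 3.14], [-1.21, 2.06], [-1.07, 1.41], [-3.16, 2.05], [-2.99, -0.16], [-3.1, 3.1]. Speed limits (rad/s): [2.79, 2.79, 3.14, 3.14, 3.14, 3.14].

### API

Orientations are given as a rotation vector (axis times angle).
In Python, from rig import robot gives the robot as it stands.
- The arm moves only by the tool step_arm, never from a script. Its argument "targets" is one flat list of numbers, 6 for each row, row after row: the shift along the tool's x, y, z in mm, then the turn, a rotation vector about the tool's x, y, z in rad. In form: [dx, dy, dz, ax, ay, az, dx, dy, dz, ax, ay, az, ...]. A call has 1 to 20 rows; each row shifts and turns the commanded pose from where the row before left it, along the tool's axes as they then stand; what a row does not reach is not made up. A row lasts 1/8 s, in which the tool goes at most 62.5 mm and 10.7 degrees, less where a joint would pass 70% of its speed; a pose out of reach is approached as far as the arm can. A call is refused whole if a number of a shift passes 62.5 or a number of a turn 0.188, either way. A call with a gripper value outside its range is refused whole. "grip" is the opening, from 0 (shut) to 1 (fully open), set as the call begins (left out, the last holds). The fingers move at their own pace and stop on an object; "force" is the grip in N (left out, the last holds). Time passes only in rows, so rows that do not move let the fingers close. It gives the time, the measured TCP pose, the force, the opening and the grip force at its end, in the units of the state.
- robot.get_state(): the state, without advancing time (a new reading comes with each control period).
- robot.capture(name): name is "scene" or "top"; returns a dict with "color" (384x512x3 uint8, red, green, blue), "z_map" (384x512 float32, m along the optical axis (not along the pixel's ray), 0 where there is no reading), "intrinsics" (3x3 intrinsics, pixels), "k1" (the pictures are not rectified: a ray, as slopes to the right and down, at radius r is drawn at 1 + k1 r^2 times it, then the intrinsics apply), "extrinsics" (4x4, takes a point from world to camera coordinates). Camera axes: x right, y down, z forward; pixel columns grow to the right and rows downward; lengths in m; the calibration is good to about 2 mm. A picture is of the moment at which its call begins.
- robot.hand_in(): hands the job in; it is judged then, once.
Trained networks look in a picture, given as the dict that the camera call returned (one of the last four; its "shot" number tells which), for a name from the list of things; names that differ only in an ending like _2 or _b are one class to them, and where a whole thing is asked for, a point or a joint stands for the part that bears it (a point fixed in the world has none). Each returns a list of dicts, best first, with "score" (0 to 1); they miss things now and then, are a little off and sometimes report something else, mostly with a low value. They report only what shows in the picture. A call takes as long as a camera call. They do not tell look-alikes from the thing itself.
- robot.look_for(picture, query): "position" ([column, row] in pixels, amid what is visible of it).
The state is a dict: "clock": time; "joints": joint angles; "qd": joint speeds; "joint_efforts": joint torques, N m; "eef_pos": TCP position; "eef_rot": TCP orientation; "contact_force": force on the tool from outside, world axes, zero at the start; "wrist_torque": the same for the moment, N m; "grip_width": opening from 0.0 (shut) to 1.0 (fully open); "gripper_force": force on a finger pad.
Only numpy, scipy, OpenCV 4.12 (cv2) and the standard library are available. Lean on these libraries where they do the work, as an engineer would, in place of code of your own. Each camera call takes 0.05 s, during which the arm holds its last target. There are 200 camera calls.

## Working session

There is one attempt and no reset: what is moved stays moved. The work goes in short steps, Python scripts to look and compute and a tool call to move; the robot and the scene stay as the last step left them, time stands still between calls to the robot, and variables do not carry over. Pictures are saved under pics/ and viewed, at most 10 in all, crops included, and the job is handed in when it is done.

Besides the shell and the picture viewer there is one more tool, called after "Emit:" as name(argument=value, ...) on one line, values as JSON. step_arm: Moves the arm, as the interface text tells. Its arguments: {"type":"object","properties":{"targets":{"type":"array","items":{"type":"number"}},"grip":{"type":"number"},"force":{"type":"number"}},"required":["targets"]}

```bash
mkdir -p pics; cat > h.py <<'E'
import numpy as np, cv2
from rig import robot
from scipy.spatial.transform import Rotation as R
def world(p,uv,z=None,d=None):
    K=p["intrinsics"];E=p["extrinsics"];k=p["k1"]
    uv=np.atleast_2d(np.array(uv,float))
    q=np.c_[(uv[:,0]-K[0,2])/K[0,0],(uv[:,1]-K[1,2])/K[1,1]]
    s=q.copy()
    for _ in range(20): s=q/(1+k*(s**2).sum(1,keepdims=True))
    r=np.c_[s,np.ones(len(s))]
    if d is None and z is None: d=np.array([p["z_map"][int(round(v)),int(round(u))] for u,v in uv])
    Ri=E[:3,:3].T; o=-Ri@E[:3,3]; rw=r@Ri.T
    t=(z-o[2])/rw[:,2] if z is not None else np.broadcast_to(d,len(rw))
    return o+rw*t[:,None]
def save(p,n,crop=None,s=1):
    im=p["color"][:,:,::-1]
    if crop: im=im[crop[1]:crop[3],crop[0]:crop[2]]
    cv2.imwrite("pics/"+n,cv2.resize(im,None,fx=s,fy=s,interpolation=cv2.INTER_CUBIC))
E
python3 - <<'E'
from h import *
import pickle
P={}
print(robot.grasp_offset,robot.get_state())
for c in("scene","top"):
    p=robot.capture(c);P[c]=p
    for q in("driver","cam_slot","side","tight_cam"):
        for r in robot.look_for(p,q)[:4]: print(c,q,np.round(r["position"]),round(r["score"],2),world(p,[r["position"]]).round(3))
    save(p,c+"0.png",s=1.5)
pickle.dump(P,open("P.pkl","wb"))
E
```

```text
0.0187 {'clock': 0.0, 'joints': array([ 1.52762831e+00,  3.85548167e-01,  6.57492637e-03, -4.74949018e-04,
       -1.19398177e+00, -2.58601696e-01]), 'qd': array([-0.00026806, -0.00083958,  0.0005389 , -0.00020876,  0.00171634,
       -0.00068791]), 'joint_efforts': array([-6.01189004e-05, -3.92287445e+01,  1.88394374e+01,  4.18610260e+00,
       -4.71058287e-03, -2.58818513e-07]), 'eef_pos': array([0.18556965, 0.596188  , 0.23021029]), 'eef_rot': array([ 3.10368923e+00, -4.72164415e-01, -3.24617724e-04]), 'contact_force': array([-0.02178017,  0.46780131, -0.1857183 ]), 'wrist_torque': array([-0.05987218,  0.00707058,  0.03951854]), 'gripper_force': 0.0, 'grip_width': 0.9970464260776991}
scene driver [273. 153.] 0.7 [[ 0.456 -0.064  0.094]]
scene driver [244. 134.] 0.68 [[ 0.478 -0.156  0.087]]
scene cam_slot [313. 307.] 0.58 [[0.579 0.27  0.044]]
scene side [348. 285.] 0.57 [[0.505 0.275 0.067]]
scene tight_cam [181. 134.] 0.81 [[ 0.588 -0.291  0.03 ]]
top driver [344. 216.] 0.8 [[ 0.467 -0.165  0.109]]
top driver [293. 228.] 0.73 [[ 0.443 -0.073  0.129]]
top cam_slot [117. 155.] 0.67 [[0.578 0.263 0.028]]
top side [115. 196.] 0.96 [[0.493 0.251 0.07 ]]
top tight_cam [391. 155.] 0.86 [[ 0.59  -0.276  0.029]]
```

View pics/scene0.png

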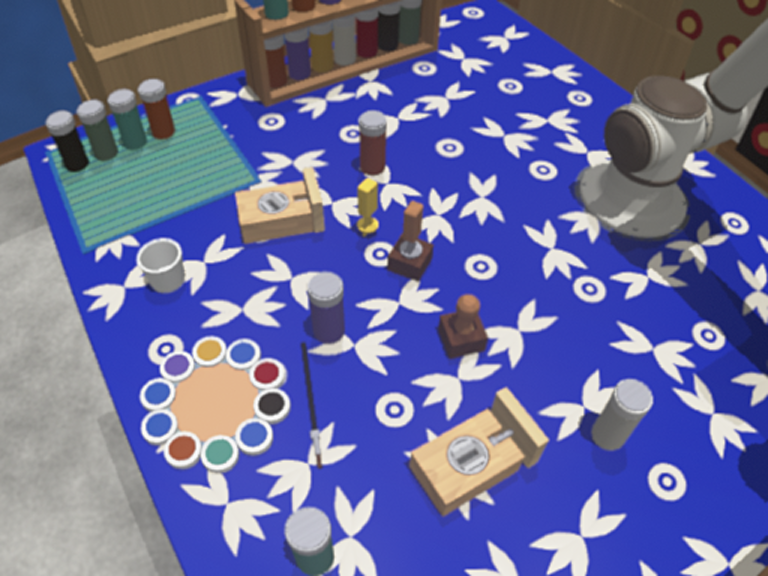

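View pics/top0.png

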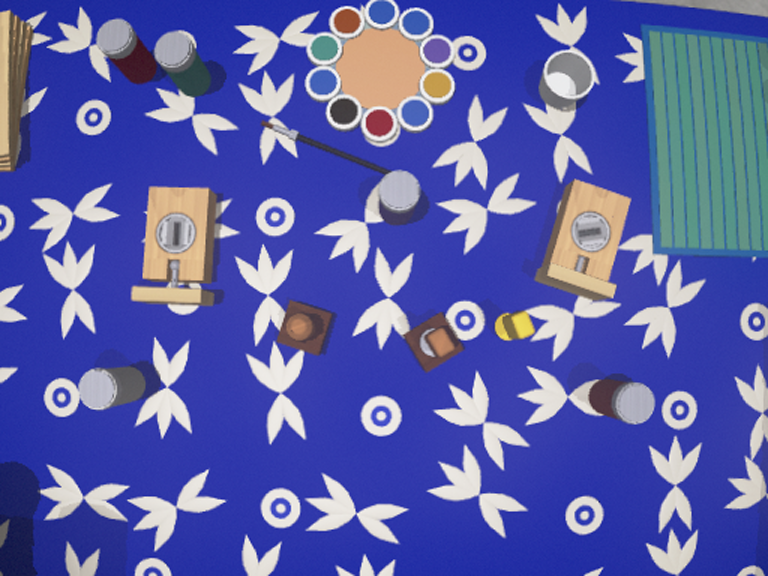

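The loose corner is the left one in the top view, with its disc at about (117,155) px unscaled and the bolt showing. The driver is the dark block at about (290,228), and the awl and the yellow look-alike stand beside it.

```bash
python3 - <<'E'
from h import *
import pickle
P=pickle.load(open("P.pkl","rb"))
for c in P:
    p=P[c];z=p["z_map"]
    vv,uu=np.nonzero(z>0)
    W=world(p,np.c_[uu,vv],d=z[vv,uu])
    m=(abs(W[:,0]-.45)<.05)&(abs(W[:,1]+.067)<.04)
    for lo,hi in((.05,.062),(.075,.09),(.09,.105),(.105,.122),(.122,.14)):
        a=W[m&(W[:,2]>lo)&(W[:,2]<hi)]
        if len(a)>4:
            r=cv2.minAreaRect((a[:,:2]*1000).astype(np.float32)); print(c,lo,len(a),np.round(a.mean(0),4),np.round(r[0],1),np.round(r[1],1),round(r[2],1))
t,s=P["top"],P["scene"]
a=[cv2.resize(t["color"][y:y+50,x:x+50],(390,390),interpolation=cv2.INTER_CUBIC) for x,y in((92,130),(266,203))]
b=[cv2.resize(s["color"][y:y+50,x:x+50],(390,390),interpolation=cv2.INTER_CUBIC) for x,y in((287,279),(249,129))]
im=np.vstack([np.hstack(a),np.hstack(b)])[:,:,::-1]
cv2.imwrite("pics/crops.png",cv2.resize(im,(600,600)))
E
```

```text
scene 0.05 9 [ 0.4498 -0.0686  0.0549] [449.6 -68.6] [2.9 7.6] 32.0
scene 0.075 50 [ 0.4525 -0.0632  0.0828] [449.4 -62.6] [17.  29.8] 78.1
scene 0.09 56 [ 0.4528 -0.0635  0.0974] [447.2 -63.2] [17.7 32.2] 82.4
scene 0.105 72 [ 0.4522 -0.0639  0.1136] [448.3 -63.9] [15.2 31.4] 81.5
scene 0.122 103 [ 0.4472 -0.0699  0.1279] [446.4 -71. ] [29.8 21.5] 32.2
top 0.075 14 [ 0.4439 -0.0651  0.082 ] [443.4 -65.9] [32.1 10.9] 3.1
top 0.09 8 [ 0.438  -0.0651  0.0985] [439.4 -64.3] [23.3  1.9] 26.0
top 0.105 14 [ 0.4427 -0.0645  0.1131] [443.3 -64.9] [30.9 10.9] 3.4
top 0.122 224 [ 0.4439 -0.0738  0.1291] [444.1 -74. ] [30.2 22.2] 32.0
```

View pics/crops.png

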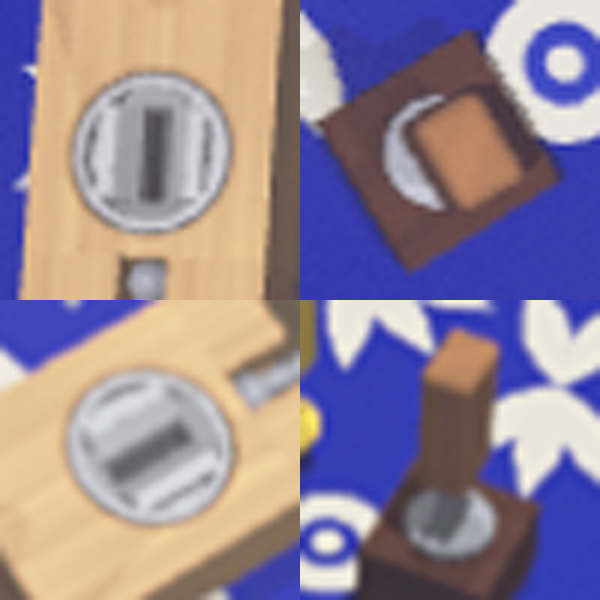

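```bash
python3 - <<'E'
from h import *
import pickle
P=pickle.load(open("P.pkl","rb"))
for c,o,ctr,s in(("top",(92,130),(152,152),((155,110),(151,200))),("scene",(287,279),(152,147),((110,175),(188,131)))):
    p=P[c];f=lambda q:np.array(q)/6+o-.4
    print(c,world(p,f(ctr),z=.046).round(4))
    w=world(p,[f(q) for q in s],z=.028); d=w[1]-w[0]; print(w.round(4),np.degrees(np.arctan2(d[1],d[0])))
    z=p["z_map"];vv,uu=np.nonzero(z>0);W=world(p,np.c_[uu,vv],d=z[vv,uu])
    for lo,hi,n in((.041,.055,'rail'),(.063,.08,'board')):
        a=W[(abs(W[:,0]-.56)<.11)&(abs(W[:,1]-.265)<.08)&(W[:,2]>lo)&(W[:,2]<hi)]
        r=cv2.minAreaRect((a[:,:2]*1000).astype(np.float32));print(n,len(a),np.median(a[:,2]).round(4),np.round(r[0],1),np.round(r[1],1),r[2])
    # guard: bright points
R0=R.from_rotvec(robot.get_state()["eef_rot"]).as_matrix();print(R0.round(3))
for l in(2,):print(world(P["top"],[[293,228]],z=.13),world(P["scene"],[[275,137.5]],z=.13))
E
```

```text
top [[0.5752 0.2585 0.046 ]]
[[0.592  0.2637 0.028 ]
 [0.5621 0.2633 0.028 ]] -179.2003916735485
rail 2334 0.0459 [560.8 258.8] [153.7  85.5] 1.8146494626998901
board 468 0.0709 [493.7 259.2] [88.6 18.5] 89.44268035888672
scene [[0.5768 0.2624 0.046 ]]
[[0.5875 0.2579 0.028 ]
 [0.5571 0.2587 0.028 ]] 178.3662027934509
rail 2426 0.0455 [564.6 264.2] [147.7  91. ] 0.9742796421051025
board 462 0.0701 [497.1 262. ] [20.9 91.9] 0.7573229670524597
[[ 0.955 -0.297 -0.   ]
 [-0.297 -0.955 -0.   ]
 [-0.     0.    -1.   ]]
[[ 0.44361504 -0.0734052   0.13      ]] [[ 0.44593619 -0.07393288  0.13      ]]
```

Emit:
step_arm(targets=[0, 0, 0, 0, 0, -0.172, 0, 0, 0, 0, 0, -0.172, 0, 0, 0, 0, 0, -0.172, 0, 0, 0, 0, 0, -0.172, 0, 0, 0, 0, 0, -0.172, -9.6, 50.3, 0, 0, 0, 0, -9.6, 50.3, 0, 0, 0, 0, -9.6, 50.3, 0, 0, 0, 0, -9.6, 50.3, 0, 0, 0, 0, -9.6, 50.3, 0, 0, 0, 0, -9.6, 50.3, 0, 0, 0, 0, -9.6, 50.3, 0, 0, 0, 0, -9.6, 50.3, 0, 0, 0, 0, -9.6, 50.3, 0, 0, 0, 0, -9.6, 50.3, 0, 0, 0, 0, -9.6, 50.3, 0, 0, 0, 0, -9.6, 50.3, 0, 0, 0, 0, -9.6, 50.3, 0, 0, 0, 0, -9.6, 50.3, 0, 0, 0, 0], grip=1)

```text
clock: 2.88
eef_pos: [0.4453, -0.0735, 0.2318]
eef_rot: [3.02, 0.865, 0.002]
contact_force: [1.2, 0.5, 0.7]
grip_width: 0.999
gripper_force: 0.0
```

```bash
cat >> h.py <<'E'
def delta(xyz,yawdeg):
    s=robot.get_state();M=R.from_rotvec(s["eef_rot"]).as_matrix();yaw=np.degrees(np.arctan2(M[1,0],M[0,0]))
    tgt=(R.from_euler('z',yawdeg,degrees=True)*R.from_rotvec([np.pi,0,0])).as_matrix()
    print("t",s["clock"],"pos",s["eef_pos"].round(4),"yaw",yaw.round(2),"tilt",M[:,2].round(3),"q",s["joints"].round(2))
    print("now-frame shift mm",(M.T@(np.array(xyz)-s["eef_pos"])*1000).round(1),"turn",R.from_matrix(M.T@tgt).as_rotvec().round(3),"F",s["contact_force"].round(1),s["grip_width"])
E
python3 - <<'E'
from h import *
delta([.445,-.073,.081],32)
E
```

```text
t 2.875 pos [ 0.4453 -0.0735  0.2318] yaw 31.98 tilt [ 0.001  0.    -1.   ] q [ 0.2   0.08 -0.39  0.   -1.09  1.93]
now-frame shift mm [ -0.2  -0.6 150.8] turn [ 0.001 -0.001 -0.   ] F [1.2 0.5 0.7] 0.9988392747090487
```

Emit:
step_arm(targets=[0, 0, 40, 0, 0, 0, 0, 0, 40, 0, 0, 0, 0, 0, 35, 0, 0, 0, 0, 0, 20, 0, 0, 0, 0, 0, 15.5, 0, 0, 0, 0, 0, 0, 0, 0, 0])

```text
clock: 3.62
eef_pos: [0.4441, -0.0719, 0.08]
eef_rot: [-3.02, -0.865, 0.004]
contact_force: [0.8, 0.1, 1.2]
grip_width: 1.004
gripper_force: 0.0
```

Emit:
step_arm(targets=[0, 0, 0, 0, 0, 0, 0, 0, 0, 0, 0, 0, 0, 0, 0, 0, 0, 0, 0, 0, 0, 0, 0, 0, 0, 0, 0, 0, 0, 0, 0, 0, 0, 0, 0, 0], grip=0, force=60)

```text
clock: 4.38
eef_pos: [0.445, -0.0717, 0.0811]
eef_rot: [3.02, 0.866, 0.001]
contact_force: [-1.0, -0.5, 4.0]
grip_width: 0.25
gripper_force: 63.1
```

```bash
python3 - <<'E'
from h import *
delta([.445,-.073,.081],32)
s=robot.get_state();print(s["gripper_force"],s["wrist_torque"])
save(robot.capture("scene"),"s1.png",(200,80,330,200),4)
E
```

```text
t 4.375 pos [ 0.445  -0.0717  0.0811] yaw 32.0 tilt [ 0.001 -0.    -1.   ] q [ 0.2   0.27 -0.61  0.   -0.69  1.93]
now-frame shift mm [-0.7  1.1  0.1] turn [ 0. -0. -0.] F [-1.  -0.5  4. ] 0.24971005953858366
63.09014439582825 [ 0.09993681  0.24742067 -0.03120139]
```

View pics/s1.png

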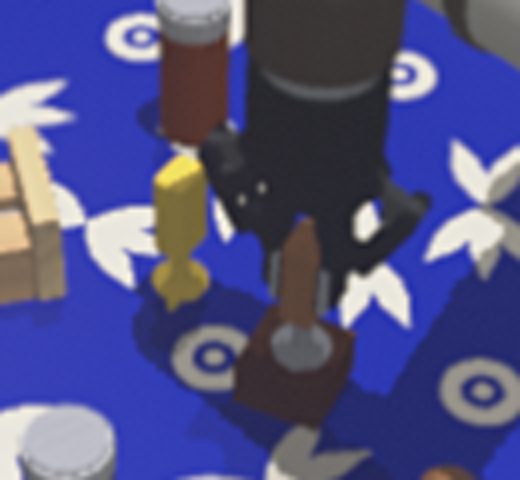

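Both pads hold the handle, opening about 21 mm. Next I lift it, turn it to the slot angle and carry it over.

Emit:
step_arm(targets=[0, 0, -15, 0, 0, 0, 0, 0, -30, 0, 0, 0, 0, 0, -35, 0, 0, 0, 0, 0, -30, 0, 0, 0, 0, 0, 0, 0, 0, 0.186, 0, 0, 0, 0, 0, 0.186, 0, 0, 0, 0, 0, 0.186, 18.7, -47.5, 0, 0, 0, 0, 18.7, -47.5, 0, 0, 0, 0, 18.7, -47.5, 0, 0, 0, 0, 18.7, -47.5, 0, 0, 0, 0, 18.7, -47.5, 0, 0, 0, 0, 18.7, -47.5, 0, 0, 0, 0, 18.7, -47.5, 0, 0, 0, 0, 0, 0, 0, 0, 0, 0, 0, 0, 0, 0, 0, 0])

```text
clock: 6.42
eef_pos: [0.5747, 0.2603, 0.1894]
eef_rot: [3.14, 0.0, -0.004]
contact_force: [-1.3, 0.9, -1.9]
grip_width: 0.25
gripper_force: 62.5
```

```bash
python3 - <<'E'
from h import *
import pickle
delta([.576,.2605,.091],0)
P={c:robot.capture(c) for c in("scene","top")}
pickle.dump(P,open("P2.pkl","wb"))
a=cv2.resize(P["scene"]["color"][220:340,250:370],(400,400),interpolation=cv2.INTER_CUBIC)
b=cv2.resize(P["top"]["color"][100:220,60:180],(400,400),interpolation=cv2.INTER_CUBIC)
cv2.imwrite("pics/c2.png",np.hstack([a,b])[:,:,::-1])
E
```

```text
t 6.425 pos [0.5747 0.2603 0.1894] yaw 0.01 tilt [-0.003 -0.002 -1.   ] q [ 0.68  0.43 -0.03 -0.   -1.11  0.89]
now-frame shift mm [ 1.6 -0.3 98.4] turn [0.002 0.003 0.   ] F [-1.3  0.9 -1.9] 0.2495574182882435
```

View pics/c2.png

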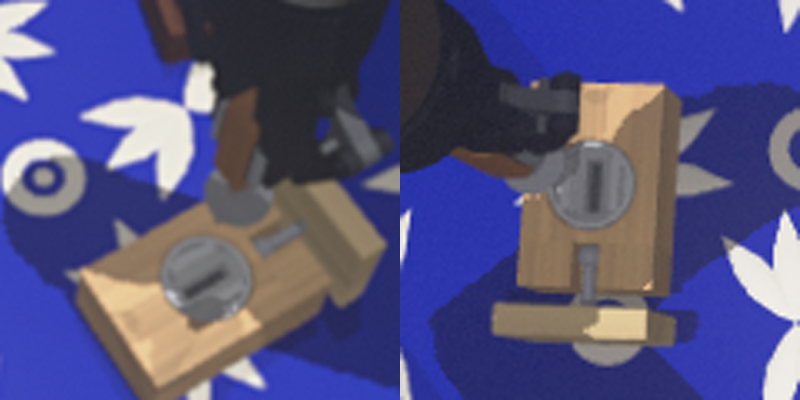

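Emit:
step_arm(targets=[1, 0, 30, 0, 0, 0, 0, 0, 25, 0, 0, 0, 0, 0, 15, 0, 0, 0, 0, 0, 6, 0, 0, 0, 0, 0, 0, 0, 0, 0, 0, 0, 0, 0, 0, 0])

```text
clock: 7.28
eef_pos: [0.5772, 0.2611, 0.116]
eef_rot: [-3.14, -0.001, -0.003]
contact_force: [0.3, -0.1, -2.4]
grip_width: 0.249
gripper_force: 62.5
```

```bash
python3 - <<'E'
from h import *
delta([.576,.2605,.091],0)
P={c:robot.capture(c) for c in("scene","top")}
a=cv2.resize(P["scene"]["color"][240:330,270:360],(400,400),interpolation=cv2.INTER_CUBIC)
b=cv2.resize(P["top"]["color"][110:200,70:160],(400,400),interpolation=cv2.INTER_CUBIC)
cv2.imwrite("pics/c3.png",np.hstack([a,b])[:,:,::-1])
E
```

```text
t 7.275 pos [0.5772 0.2611 0.116 ] yaw 0.02 tilt [ 0.002  0.001 -1.   ] q [ 0.68  0.49 -0.12  0.   -0.95  0.89]
now-frame shift mm [-1.2  0.6 25. ] turn [-0.001 -0.002  0.   ] F [ 0.3 -0.1 -2.4] 0.24917242252468425
```

View pics/c3.png

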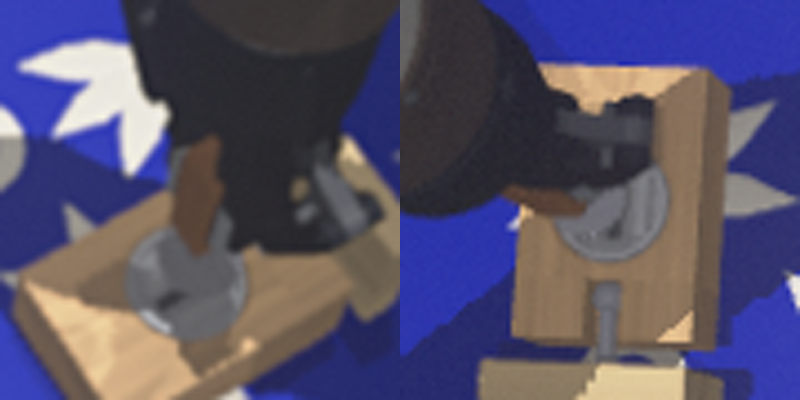

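The guard hovers right over the disc in both views, so I go in gently and watch the force.

Emit:
step_arm(targets=[0, 0, 4, 0, 0, 0, 0, 0, 4, 0, 0, 0, 0, 0, 4, 0, 0, 0, 0, 0, 0, 0, 0, 0])

```text
clock: 7.88
eef_pos: [0.5763, 0.2606, 0.1021]
eef_rot: [3.141, 0.0, -0.002]
contact_force: [-0.1, -0.2, -1.8]
grip_width: 0.244
gripper_force: 62.5
```

Emit:
step_arm(targets=[0, 0, 3, 0, 0, 0, 0, 0, 3, 0, 0, 0, 0, 0, 0, 0, 0, 0])

```text
clock: 8.25
eef_pos: [0.5764, 0.2606, 0.0964]
eef_rot: [3.141, 0.0, -0.001]
contact_force: [0.0, 0.3, -0.9]
grip_width: 0.252
gripper_force: 62.5
```

Emit:
step_arm(targets=[0, 0, 2, 0, 0, 0, 0, 0, 2, 0, 0, 0, 0, 0, 0.5, 0, 0, 0, 0, 0, 0, 0, 0, 0, 0, 0, 0, 0, 0, 0])

```text
clock: 8.88
eef_pos: [0.5766, 0.2608, 0.0924]
eef_rot: [-3.142, -0.0, -0.0]
contact_force: [-0.4, 0.0, -2.3]
grip_width: 0.25
gripper_force: 62.5
```

```bash
python3 - <<'E'
from h import *
delta([.576,.2605,.091],0)
print(robot.get_state()["wrist_torque"])
E
```

```text
t 8.875 pos [0.5766 0.2608 0.0924] yaw 0.01 tilt [ 0.  0. -1.] q [ 0.68  0.52 -0.15  0.   -0.9   0.89]
now-frame shift mm [-0.6  0.3  1.4] turn [-0. -0.  0.] F [-0.4  0.  -2.3] 0.25032052651734976
[0.03651768 0.01307164 0.00979497]
```

Emit:
step_arm(targets=[0, 0, 0, 0, 0, 0.1, 0, 0, 0, 0, 0, 0.1, 0, 0, 0, 0, 0, 0.1, 0, 0, 0, 0, 0, 0.1, 0, 0, 0, 0, 0, 0.1, 0, 0, 0, 0, 0, 0.1, 0, 0, 0, 0, 0, 0])

```text
clock: 9.75
eef_pos: [0.5758, 0.2595, 0.0923]
eef_rot: [2.999, -0.925, -0.002]
contact_force: [-1.1, -3.4, 0.3]
grip_width: 0.245
gripper_force: 62.8
```

```bash
python3 - <<'E'
from h import *
delta([.576,.2605,.091],0)
print(robot.get_state()["wrist_torque"])
E
```

```text
t 9.75 pos [0.5758 0.2595 0.0923] yaw -34.3 tilt [-0.002 -0.003 -1.   ] q [ 0.68  0.52 -0.15  0.   -0.91  0.29]
now-frame shift mm [-0.4 -1.   1.3] turn [ 0.003  0.001 -0.599] F [-1.1 -3.4  0.3] 0.24528482552416592
[-1.27714104  0.44147147  0.05219659]
```

Emit:
step_arm(targets=[0, 0, 0, 0, 0, 0.1, 0, 0, 0, 0, 0, 0.1, 0, 0, 0, 0, 0, 0.1, 0, 0, 0, 0, 0, 0.1, 0, 0, 0, 0, 0, 0.1, 0, 0, 0, 0, 0, 0.1, 0, 0, 0, 0, 0, 0.05, 0, 0, 0, 0, 0, 0])

```text
clock: 10.75
eef_pos: [0.5762, 0.2604, 0.0923]
eef_rot: [2.549, -1.834, -0.0]
contact_force: [-2.0, -1.5, -0.5]
grip_width: 0.252
gripper_force: 62.7
```

```bash
python3 - <<'E'
from h import *
delta([.576,.2605,.091],0)
print(robot.get_state()["wrist_torque"])
P={c:robot.capture(c) for c in("scene","top")}
a=cv2.resize(P["scene"]["color"][240:340,270:370],(400,400),interpolation=cv2.INTER_CUBIC)
b=cv2.resize(P["top"]["color"][120:220,70:170],(400,400),interpolation=cv2.INTER_CUBIC)
cv2.imwrite("pics/c4.png",np.hstack([a,b])[:,:,::-1])
E
```

```text
t 10.75 pos [0.5762 0.2604 0.0923] yaw -71.49 tilt [-0.001 -0.001 -1.   ] q [ 0.68  0.52 -0.15  0.   -0.91 -0.36]
now-frame shift mm [-0.2  0.1  1.3] turn [ 1.000e-03  0.000e+00 -1.248e+00] F [-2.  -1.5 -0.5] 0.25189352103745455
[-0.80363034  0.58184728  0.0591413 ]
```

View pics/c4.png

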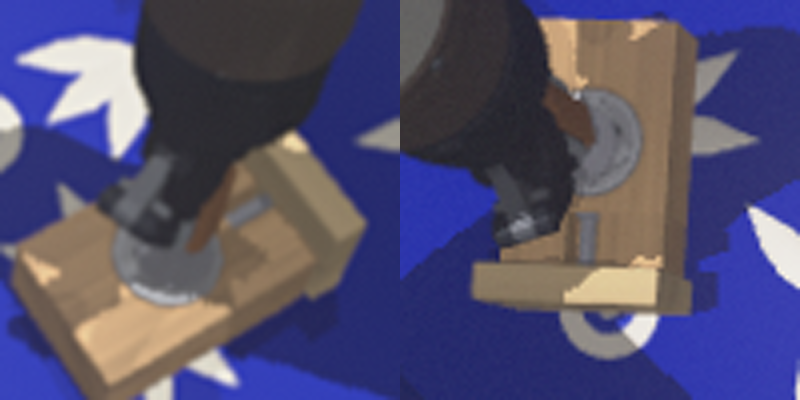

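Emit:
step_arm(targets=[0, 0, 0, 0, 0, 0.03, 0, 0, 0, 0, 0, 0.03, 0, 0, 0, 0, 0, 0.03, 0, 0, 0, 0, 0, 0])

```text
clock: 11.35
eef_pos: [0.5763, 0.2606, 0.0923]
eef_rot: [2.462, -1.951, -0.0]
contact_force: [-3.5, -2.6, 0.9]
grip_width: 0.244
gripper_force: 62.9
```

```bash
python3 - <<'E'
from h import *
delta([.576,.2605,.091],0)
print(robot.get_state()["wrist_torque"])
p=robot.capture("top");z=p["z_map"];vv,uu=np.nonzero(z>0);W=world(p,np.c_[uu,vv],d=z[vv,uu])
b=W[(W[:,0]<.53)&(W[:,0]>.45)&(abs(W[:,1]-.25)<.035)&(abs(W[:,2]-.07)<.006)]
print(len(b),np.percentile(b[:,0],[2,50,98]).round(4))
import pickle
p=pickle.load(open("P.pkl","rb"))["top"];z=p["z_map"];vv,uu=np.nonzero(z>0);W=world(p,np.c_[uu,vv],d=z[vv,uu])
b=W[(W[:,0]<.53)&(W[:,0]>.45)&(abs(W[:,1]-.25)<.035)&(abs(W[:,2]-.07)<.006)]
print(len(b),np.percentile(b[:,0],[2,50,98]).round(4))
E
```

```text
t 11.35 pos [0.5763 0.2606 0.0923] yaw -76.79 tilt [-0.001 -0.    -1.   ] q [ 0.68  0.52 -0.15 -0.   -0.9  -0.45]
now-frame shift mm [-0.   0.3  1.3] turn [ 1.00e-03  0.00e+00 -1.34e+00] F [-3.5 -2.6  0.9] 0.2442805375154771
[-1.08458972  0.93213487  0.15748235]
369 [0.4962 0.5049 0.514 ]
369 [0.4848 0.4936 0.5025]
```

The board has moved 11.4 mm. I turn a touch more, ease back within the play, then release.

Emit:
step_arm(targets=[0, 0, 0, 0, 0, 0.03, 0, 0, 0, 0, 0, 0, 0, 0, 0, 0, 0, -0.06, 0, 0, 0, 0, 0, -0.06, 0, 0, 0, 0, 0, 0])

```text
clock: 12.02
eef_pos: [0.577, 0.2614, 0.092]
eef_rot: [-2.546, 1.838, -0.0]
contact_force: [-1.1, -1.0, -3.9]
grip_width: 0.244
gripper_force: 62.5
```

Emit:
step_arm(targets=[0, 0, 0, 0, 0, 0, 0, 0, 0, 0, 0, 0, 0, 0, 0, 0, 0, 0, 0, 0, 0, 0, 0, 0, 0, 0, 0, 0, 0, 0, 0, 0, 0, 0, 0, 0], grip=0.75)

```text
clock: 12.78
eef_pos: [0.5766, 0.2608, 0.0923]
eef_rot: [-2.548, 1.838, -0.0]
contact_force: [-0.1, 0.5, -1.0]
grip_width: 0.749
gripper_force: 0.0
```

Emit:
step_arm(targets=[0, 0, -5, 0, 0, 0, 0, 0, -15, 0, 0, 0, 0, 0, -30, 0, 0, 0, 0, 0, -40, 0, 0, 0, 0, 0, -40, 0, 0, 0, 0, 0, 0, 0, 0, 0, 0, 0, 0, 0, 0, 0])

```text
clock: 13.65
eef_pos: [0.5762, 0.2607, 0.2228]
eef_rot: [-2.547, 1.838, 0.001]
contact_force: [0.4, 0.1, -0.9]
grip_width: 0.749
gripper_force: 0.0
```

```bash
python3 - <<'E'
from h import *
delta([.576,.2605,.091],0)
P={c:robot.capture(c) for c in("scene","top")}
for c,p in P.items():
    z=p["z_map"];vv,uu=np.nonzero(z>0);W=world(p,np.c_[uu,vv],d=z[vv,uu])
    b=W[(W[:,0]<.53)&(W[:,0]>.45)&(abs(W[:,1]-.25)<.035)&(abs(W[:,2]-.07)<.006)];print(c,np.percentile(b[:,0],[2,50,98]).round(4))
    h=W[(abs(W[:,0]-.576)<.05)&(abs(W[:,1]-.26)<.05)&(abs(W[:,2]-.14)<.008)];print(len(h),h.mean(0) if len(h) else 0)
a=cv2.resize(P["scene"]["color"][240:340,270:370],(400,400),interpolation=cv2.INTER_CUBIC)
b=cv2.resize(P["top"]["color"][120:220,70:170],(400,400),interpolation=cv2.INTER_CUBIC)
cv2.imwrite("pics/c5.png",np.hstack([a,b])[:,:,::-1])
E
```

```text
t 13.65 pos [0.5762 0.2607 0.2228] yaw -71.62 tilt [ 0.     0.001 -1.   ] q [ 0.68  0.4   0.01 -0.   -1.18 -0.36]
now-frame shift mm [  0.2   0.3 131.8] turn [-1.00e-03  0.00e+00 -1.25e+00] F [ 0.4  0.1 -0.9] 0.7487043408967772
scene [0.4995 0.5091 0.5169]
218 [0.57825448 0.26573587 0.13867112]
top [0.4965 0.5053 0.5144]
222 [0.57310092 0.26129359 0.13934434]
```

View pics/c5.png

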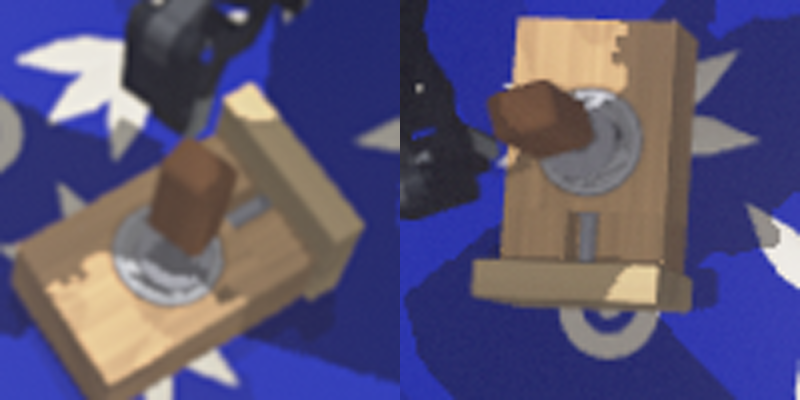

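The screwdriver stands upright in the disc at about (560,130) px. The board is closed on the rail (moved about 11.7 mm) and the gripper is clear.

```bash
python3 -c "
from rig import robot
print(robot.hand_in())"
```

```text
the job is handed in; nothing more can be done
None
```

I drew the loose corner's end board in by about 11.7 of its 12 mm by turning the cam disc, left the screwdriver standing released and upright in the disc, and handed the job in at about 14 s; I never went near the tight corner, and the hand-in returned no verdict.

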